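# Unstack engine parts onto their gaskets

### The arm

A 6-joint arm with a two-finger parallel gripper is mounted at the origin on the work surface. World frame = base frame: x ahead of the robot, y to its left, z up, the work surface at z = 0. Lengths are in mm, angles in degrees, forces in N, time in s.
With the tool pointing down it reaches from about 350 to 850 mm from the base axis. Payload 8.1 kg.
Tool frame: the origin (TCP) lies at the very end of the fingers, on their centre line; the grasp point (between the pads) lies r.tcp_to_grasp behind it (r.tcp_to_grasp is the distance from the TCP to the grasp point, in mm); z points along the fingers, y is the line along which they close (so a half turn about z gives the same grasp; the last joint's range is limited). The gripper opens to 85 mm and grips with 20 to 120 N. Pads are 22 mm wide; open, the fingers measure 114 mm over their backs; the gripper's body (76 mm by 85 mm) begins 54 mm behind the grasp point. The pads swing forward as they close: fully open they stand 13 mm farther back than shut.
Start: joints at [-68.721, 7.471, 85.268, -0, 87.261, -4.893], TCP at [264.667, -538.476, 231.292] pointing down, gripper open.
Joint ranges: [-169.43, 169.43], [-51.17, 129.36], [1.28, 143.12], [-76.62, 256.62], [0, 156.53], [-152.29, 152.29]. Speed limits (degrees/s): [136.94, 136.94, 159.86, 180, 180, 180].

### API

Orientations are given as [roll, pitch, yaw] about the fixed x, y, z axes, in that order (R = Rz(yaw) Ry(pitch) Rx(roll)).
In Python, from bench import sense, viewer, order, r gives the robot as it stands.
- The arm moves only by the tool carry_out, never from a script. Its argument "increments" is one flat list of numbers, 7 for each row, row after row: the shift along the tool's x, y, z as a fraction of full scale, then the turn, a rotation vector about the tool's x, y, z as a fraction of full scale, then the opening, from -1 (shut) to 1 (fully open). A call has exactly 10 rows; each row is the pose to reach, as a shift and turn from the pose commanded when the call began, along the tool's axes at that moment, turning the shorter way round; what a row does not reach only later rows make up. Full scale, the value 1, is 400 mm for a shift and 2 pi rad for a turn. A row lasts 1/8 s, in which the tool goes at most 62.5 mm and 10.7 degrees, less where a joint would pass 70% of its speed; a pose out of reach is approached as far as the arm can. A call with a number of a shift or a turn outside -1 to 1 is refused whole. A call with a gripper value outside its range is refused whole. The fingers move at their own pace and stop on an object; "force" is the grip in N (left out, the last holds). Time passes only in rows, so rows that repeat a pose let the fingers close, or fill a call up. It gives the time, the measured TCP pose, the force, the opening and the grip force at its end, in the units of the state.
- sense(): the state, without advancing time (a new reading comes with each control period).
- viewer.snapshot(name): name is "scene" or "top" or "wrist"; returns the picture (420x560x3 uint8, red, green, blue); there is no depth.
- viewer.get_calibration(name): a dict with "fx", "fy", "cx", "cy" (pixels), "R" (3x3) and "t" (3): a world point X has camera coordinates R X + t. Camera axes: x right, y down, z forward; pixel columns grow to the right and rows downward; lengths in mm; the calibration is good to about 2 mm. A picture is of the moment at which its call begins: read the wrist's pose just before it. get_calibration takes no time and is no camera call; for the wrist camera it gives the pose at the moment of the call.
- order.hand_in(): hands the job in; it is judged then, once.
The state is a dict: "time": time; "joint_pos": joint angles; "qd": joint speeds; "joint_efforts": joint torques, N m; "tool_pos": TCP position; "tcp_rot": TCP orientation; "ft_force": force on the tool from outside, world axes, zero at the start; "wrist_torque": the same for the moment, N m; "finger_gap": finger opening in mm; "grip_force": force on a finger pad.
Only numpy, scipy, OpenCV 4.12 (cv2) and the standard library are available. Lean on these libraries where they do the work, as an engineer would, in place of code of your own. Each camera call takes 0.05 s, during which the arm holds its last target. There are 200 camera calls.

### The job

Take the stack of four metal engine parts apart and put each part on the gasket of its own shape, on one of the four cardboard cards: flat, right way up and squarely over the gasket so that the outlines match. Set the parts down rather than dropping them, and leave the wrench and the oil seal where they lie.

Things in the scene. Friction and masses are not known exactly. Their poses are not given: they have to be found in the camera images.
- spacer: Carburettor spacer, the bottom of the stack: aluminium plate 60 (x) by 120 (y) by 16 mm high with two 38 mm bores side by side along y, 0.21 kg. Lies on the bench. Origin: centre of its underside; z up. Same after a half turn about z.
- flange: Two-bolt pipe flange, second from the bottom, lying on the spacer: a 50 mm round middle with a 32 mm bore and two 24 mm wide round-ended ears along y, 96 mm long over the ears, 16 mm high, aluminium, 0.17 kg. Origin: centre of its underside; z up. Same after a half turn about z.
- square: Square block flange, third from the bottom, lying on the flange: 42 by 42 by 16 mm high with a 22 mm bore, aluminium, 0.15 kg. Origin: centre of its underside; x and y square to its sides; z up. Same after each quarter turn.
- plug: Plug, on top of the stack, lying on the square: a round collar 34 mm across and 12 mm high with a hexagon head 25 mm across its corners and 8 mm high on top of it (20 mm high in all), aluminium, 0.10 kg. Origin: centre of its underside; z up. Its turn about z does not matter.
- card_spacer: Fixed brown cardboard card, 90 (x) by 140 (y) by 4 mm thick, lying flat on the bench, with a dark 2 mm gasket glued flat at its centre, so the gasket's top is 6 mm above the bench. Origin: centre of the card's underside; the gasket's centre is straight above it; z up. Its gasket is the spacer's: rectangle 60 (x) by 120 (y) mm with two bores along y.
- card_flange: Fixed brown cardboard card, 90 (x) by 140 (y) by 4 mm thick, lying flat on the bench, with a dark 2 mm gasket glued flat at its centre, so the gasket's top is 6 mm above the bench. Origin: centre of the card's underside; the gasket's centre is straight above it; z up. Its gasket is the flange's: 50 mm round middle with one bore and two ears along y, 96 mm long.
- card_square: Fixed brown cardboard card, 90 (x) by 140 (y) by 4 mm thick, lying flat on the bench, with a dark 2 mm gasket glued flat at its centre, so the gasket's top is 6 mm above the bench. Origin: centre of the card's underside; the gasket's centre is straight above it; z up. Its gasket is the square's: 42 by 42 mm with one bore, sides along x and y.
- card_plug: Fixed brown cardboard card, 90 (x) by 140 (y) by 4 mm thick, lying flat on the bench, with a dark 2 mm gasket glued flat at its centre, so the gasket's top is 6 mm above the bench. Origin: centre of the card's underside; the gasket's centre is straight above it; z up. Its gasket is the plug's: a plain round ring 34 mm across with a 22 mm hole.
- wrench: Loose steel wrench about 170 mm long lying on the bench at the left of the work (+y side); a bystander, to be left alone. Its own x axis runs along it.
- oil_seal: Loose black oil seal, a ring 60 mm across and 10 mm high lying on the bench just beyond the work; a bystander, to be left alone. Origin: centre of its underside.

How it is judged (in metres and radians):
At the end, for the whole second after the job is handed in: Each part lies at rest, right way up and flat (0.08 rad), on the gasket of its own shape: centre within 10 mm of the gasket's, underside at the gasket's top; all but the plug turned within 0.2 rad of the outline (half turns, for the square quarter turns, count as same) (horizontal distance between spacer and card_spacer below 0.01 m and z of spacer in the frame of card_spacer between 0.003 and 0.01 m and angle between each of spacer, flange, square, plug's own z axis and vertical below 0.08 rad and linear speed of each of spacer, flange, square, plug below 0.02 m/s and angular speed of each of spacer, flange, square, plug below 0.2 rad/s and angle between the x axis of spacer and the x axis of card_spacer, either way round below 0.2 rad and horizontal distance between flange and card_flange below 0.01 m and z of flange in the frame of card_flange between 0.003 and 0.01 m and angle between the x axis of flange and the x axis of card_flange, either way round below 0.2 rad and horizontal distance between square and card_square below 0.01 m and z of square in the frame of card_square between 0.003 and 0.01 m and (angle between the x axis of square and the x axis of card_square, either way round below 0.2 rad or angle between the x axis of square and the y axis of card_square, either way round below 0.2 rad) and horizontal distance between plug and card_plug below 0.01 m and z of plug in the frame of card_plug between 0.003 and 0.01 m); the robot touches nothing.
It fails at once if a part is dropped (moves faster than 0.75 m/s, a fall of about 30 mm, with no finger on it) ((linear speed of spacer above 0.75 m/s and contact force between the fingers and spacer below 0.05 N) or (linear speed of flange above 0.75 m/s and contact force between the fingers and flange below 0.05 N) or (linear speed of square above 0.75 m/s and contact force between the fingers and square below 0.05 N) or (linear speed of plug above 0.75 m/s and contact force between the fingers and plug below 0.05 N)).
It fails at once if the wrench is moved more than 20 mm (distance of wrench from where it was at the start of the episode above 0.02 m).
It fails at once if the oil seal is moved more than 20 mm (distance of oil_seal from where it was at the start of the episode above 0.02 m).
It also fails if it takes over 102 s, if anything falls off the work surface, if the arm or the gripper's body presses on something with over 40 N, if the wrist force passes 120 N, or if a joint passes its speed limit or range.

## Working session

There is one attempt and no reset: what is moved stays moved. The work goes in short steps, Python scripts to look and compute and a tool call to move; the robot and the scene stay as the last step left them, time stands still between calls to the robot, and variables do not carry over. Pictures are saved under pics/ and viewed, at most 14 in all, crops included, and the job is handed in when it is done.

Besides the shell and the picture viewer there is one more tool, called after "Request:" as a command line: name --argument value ..., lists and objects as JSON in quotes. carry_out: Moves the arm, as the interface text tells. Its arguments: {"type":"object","properties":{"increments":{"type":"array"},"force":{"type":"number"}},"required":["increments"]}

```bash
ls; mkdir -p pics; python3 - <<'E'
from bench import sense, viewer, order, r
import cv2
print(sense()); print(r.tcp_to_grasp)
for n in ("top","scene"):
    cv2.imwrite(f"pics/{n}0.png",viewer.snapshot(n)[:,:,::-1]); print(viewer.get_calibration(n))
E
```

```text
pics
{'time': 0.0, 'joint_pos': array([-6.87211123e+01,  7.51359500e+00,  8.53303708e+01, -4.17864818e-04,
        8.72608368e+01, -4.89493087e+00]), 'qd': array([ 0.03346945,  0.05420779, -0.06136401, -0.10221518, -0.02427359,
       -0.06639086]), 'joint_efforts': array([ 5.49596207e-04, -5.69404328e+01, -5.00543797e+01, -1.53887404e-04,
        1.46918610e-02, -6.08705491e-06]), 'tool_pos': array([ 264.45690869, -537.96079316,  230.24973781]), 'tcp_rot': array([-1.79895544e+02, -8.52684582e-03,  2.61738312e+01]), 'ft_force': array([-0.31893288, -0.2545256 ,  0.03903602]), 'wrist_torque': array([ 0.04042053, -0.05784679, -0.03995365]), 'grip_force': 0.0, 'finger_gap': 85.00986427520255}
18.700000000000003
{'fx': 512.3927139156262, 'fy': 512.3927139156262, 'cx': 274.61172975680614, 'cy': 209.66298020177337, 'R': array([[ 1.71977134e-02, -9.99851626e-01,  9.81997421e-04],
       [-9.96898774e-01, -1.72223393e-02, -7.67868826e-02],
       [ 7.67924017e-02,  3.41606775e-04, -9.97047045e-01]]), 't': array([  60.19585965,  545.42238967, 1157.71405483])}
{'fx': 527.2804552728119, 'fy': 527.2804552728119, 'cx': 276.98749432658235, 'cy': 200.99030110841747, 'R': array([[ 0.29114169,  0.95667195,  0.00391213],
       [ 0.77545205, -0.23359265, -0.5866077 ],
       [-0.56027728,  0.17381963, -0.80986178]]), 't': array([-259.06993582, -373.56555512, 1662.75385191])}
```

View pics/top0.png

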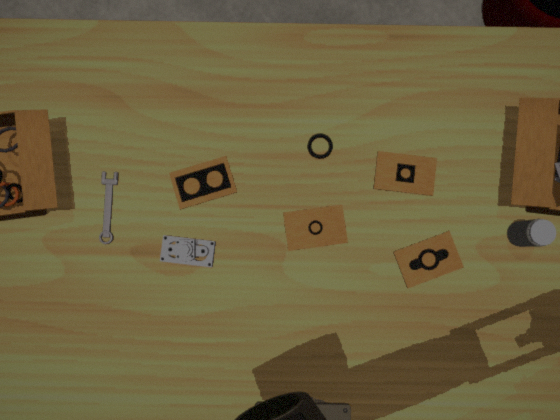

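View pics/scene0.png

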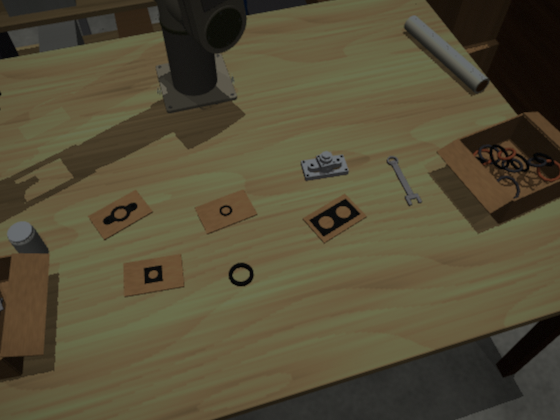

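The top view shows the cards at about (203,183) spacer, (405,173) square, (315,228) plug and (428,259) flange. The stack is at (188,251), the seal at (320,146) and the wrench at (109,207). The scene view agrees.

```bash
cat > h.py <<'E'
import numpy as np, cv2
from scipy.spatial.transform import Rotation as Ro
from bench import sense, viewer, order, r
def ray(cal,px,z):
    px=np.atleast_2d(px).astype(float)
    d=np.c_[(px[:,0]-cal['cx'])/cal['fx'],(px[:,1]-cal['cy'])/cal['fy'],np.ones(len(px))]@cal['R']
    c=-cal['R'].T@cal['t']
    return c+d*((z-c[2])/d[:,2])[:,None]
def hull_rect(cal,mask,z):
    "largest contour of mask -> min-area rect on plane z: centre, sizes, long-axis angle"
    cs,_=cv2.findContours(mask.astype(np.uint8),cv2.RETR_EXTERNAL,cv2.CHAIN_APPROX_NONE)
    c=max(cs,key=cv2.contourArea)[:,0]
    p=ray(cal,c,z)[:,:2]
    (cx,cy),(w,h),a=cv2.minAreaRect(p.astype(np.float32))
    if w<h: a+=90; w,h=h,w
    return np.round([cx,cy,w,h,(a+90)%180-90],1)
def rel(x,y,z,yaw):
    "move numbers (fractions) from now's pose to a tool-down pose; pose is measured"
    s=sense(); R0=Ro.from_euler('xyz',[180,0,s['tcp_rot'][2]],degrees=True)
    d=R0.inv().apply(np.array([x,y,z])-s['tool_pos'])/400
    dy=(yaw-s['tcp_rot'][2]+180)%360-180
    return np.round(d,4), round(-dy/360,4)
E
python3 - <<'E'
from h import *
im=cv2.imread('pics/top0.png'); cal=viewer.get_calibration('top')
hsv=cv2.cvtColor(im,cv2.COLOR_BGR2HSV)
for n,(u,v) in dict(spacer=(203,183),square=(405,173),plug=(315,228),flange=(428,259),seal=(320,146)).items():
    w=np.zeros(im.shape[:2],np.uint8); cv2.circle(w,(u,v),30,1,-1)
    dark=(hsv[:,:,2]<60)&(w>0)
    print(n,hsv[v,u+3],hull_rect(cal,dark,10 if n=='seal' else 6))
    if n!='seal':
        w[:]=0; cv2.circle(w,(u,v),42,1,-1)
        card=((hsv[:,:,0]<17)|(hsv[:,:,2]<60))&(w>0)
        print('  card',hull_rect(cal,cv2.morphologyEx(card.astype(np.uint8),cv2.MORPH_OPEN,np.ones((5,5))),4))
w=np.zeros(im.shape[:2],np.uint8); cv2.circle(w,(188,251),40,1,-1)
print('stack',hull_rect(cal,(hsv[:,:,1]<60)&(w>0),16), ray(cal,(188,251),40))
print('wrench',ray(cal,[(109,175),(107,240)],3))
E
```

```text
spacer [ 19 157  26] [607.1 238.8 119.5  59.3 -72.1]
  card [612.3 219.9  91.8  71.6 -64.7]
square [ 17 150 122] [ 637.1 -235.    41.6   40.5   83.8]
  card [ 6.481e+02 -2.455e+02  2.140e+01  2.120e+01 -1.000e-01]
plug [ 16 142 124] [505.5 -25.   30.3  27.9   0.7]Traceback (most recent call last):
  File "<stdin>", line 11, in <module>
  File "h.py", line 12, in hull_rect
    c=max(cs,key=cv2.contourArea)[:,0]
      ~~~^^^^^^^^^^^^^^^^^^^^^^^^
ValueError: max() iterable argument is empty
```

```bash
python3 - <<'E'
from h import *
im=cv2.imread('pics/top0.png'); cal=viewer.get_calibration('top')
hsv=cv2.cvtColor(im,cv2.COLOR_BGR2HSV)
for n,(u,v) in dict(flange=(428,259),seal=(320,146),plug=(315,228)).items():
    w=np.zeros(im.shape[:2],np.uint8); cv2.circle(w,(u,v),30,1,-1)
    for t in (60,80): print(n,hull_rect(cal,(hsv[:,:,2]<t)&(w>0),10 if n=='seal' else 6))
w=np.zeros(im.shape[:2],np.uint8); cv2.circle(w,(188,251),40,1,-1)
print('stack',hull_rect(cal,(hsv[:,:,1]<70)&(w>0),16), ray(cal,(188,251),40))
print('wrench',ray(cal,[(109,175),(107,240)],3))
c=viewer.get_calibration('wrist'); s=sense()
R=Ro.from_euler('xyz',s['tcp_rot'],degrees=True).as_matrix()
print('cam in tool',R.T@(-c['R'].T@c['t']-s['tool_pos']),(c['R']@R).round(3),c['fx'])
for yaw in (-80,-10,10,80): print(yaw, rel(450,250,280,yaw))
E
```

```text
flange [ 437.2 -288.3   86.4   46.1  -89. ]
flange [ 437.2 -288.3   91.    46.1  -89. ]
seal [696.7 -34.2  57.   56.3   0.7]
seal [696.7 -33.1  58.7  58.2 -43.9]
plug [505.5 -25.   30.3  27.9   0.7]
plug [506.1 -25.5  33.   31.1 -44.2]
stack [446.5 268.5 122.3  61.2  84.2] [[446.25798354 262.70807685  40.        ]]
wrench [[620.5513758  459.61293961   3.        ]
 [468.25332261 457.86137439   3.        ]]
cam in tool [  70.08599823    0.71154823 -142.55697272] [[-0.     1.    -0.002]
 [-0.961 -0.001 -0.277]
 [-0.277  0.002  0.961]] 309.3653897491353
-80 (array([ 1.2852, -1.5635, -0.1242]), np.float64(0.2949))
-10 (array([ 1.2852, -1.5635, -0.1242]), np.float64(0.1005))
10 (array([ 1.2852, -1.5635, -0.1242]), np.float64(0.0449))
80 (array([ 1.2852, -1.5635, -0.1242]), np.float64(-0.1495))
```

```bash
python3 - <<'E'
from h import *
print(rel(450,-50,260,84))
s=sense();R=Ro.from_euler('xyz',[180,0,s['tcp_rot'][2]],degrees=True)
E
```

```text
(array([ 0.9544, -0.8904, -0.0742]), np.float64(-0.1606))
```

Request:
carry_out --increments '[0.954,-0.89,-0.074,0,0,-0.16,1,0.954,-0.89,-0.074,0,0,-0.16,1,0.954,-0.89,-0.074,0,0,-0.16,1,0.954,-0.89,-0.074,0,0,-0.16,1,0.954,-0.89,-0.074,0,0,-0.16,1,0.954,-0.89,-0.074,0,0,-0.16,1,0.954,-0.89,-0.074,0,0,-0.16,1,0.954,-0.89,-0.074,0,0,-0.16,1,0.954,-0.89,-0.074,0,0,-0.16,1,0.954,-0.89,-0.074,0,0,-0.16,1]' --force 60

```text
time: 1.35
tool_pos: [450.2, -49.1, 260.6]
tcp_rot: [-180.0, -0.0, 84.0]
ft_force: [-0.2, -0.8, 0.3]
finger_gap: 85.2
grip_force: 0.0
```

```bash
python3 - <<'E'
from h import *
print(sense()['tool_pos'],sense()['tcp_rot'],sense()['joint_pos'].round(1)); print(rel(446,262,220,84))
cal=viewer.get_calibration('wrist')
im=viewer.snapshot('wrist')[:,:,::-1].copy(); cv2.imwrite('pics/w1.png',im); np.savez('w1.npz',**cal)
E
```

```text
[450.242577   -49.12231955 260.61376208] [-1.79967041e+02 -9.43136359e-03  8.39700564e+01] [-12.7 -16.5 104.9   0.   91.6  -6.7]
(array([ 0.7724, -0.0923,  0.1015]), np.float64(-0.0001))
```

Request:
carry_out --increments '[0.772,-0.092,0.1,0,0,0,1,0.772,-0.092,0.1,0,0,0,1,0.772,-0.092,0.1,0,0,0,1,0.772,-0.092,0.1,0,0,0,1,0.772,-0.092,0.1,0,0,0,1,0.772,-0.092,0.1,0,0,0,1,0.772,-0.092,0.1,0,0,0,1,0.772,-0.092,0.1,0,0,0,1,0.772,-0.092,0.1,0,0,0,1,0.772,-0.092,0.1,0,0,0,1]'

```text
time: 2.65
tool_pos: [447.4, 259.5, 221.2]
tcp_rot: [180.0, -0.0, 83.7]
ft_force: [0.0, -0.0, 0.6]
finger_gap: 85.4
grip_force: 0.0
```

```bash
python3 - <<'E'
from h import *
print(sense()['tool_pos'],sense()['tcp_rot'])
cal=viewer.get_calibration('wrist'); np.savez('w2.npz',**cal)
im=viewer.snapshot('wrist')[:,:,::-1].copy(); cv2.imwrite('pics/w2.png',im)
E
```

```text
[447.38838294 259.51406034 221.16967101] [ 1.79975621e+02 -1.22154958e-02  8.36911809e+01]
```

View pics/w2.png

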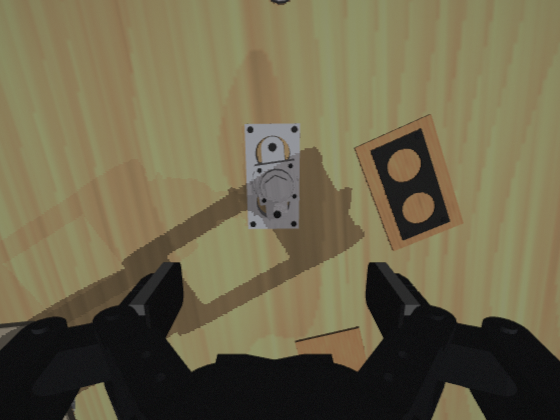

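View pics/w1.png

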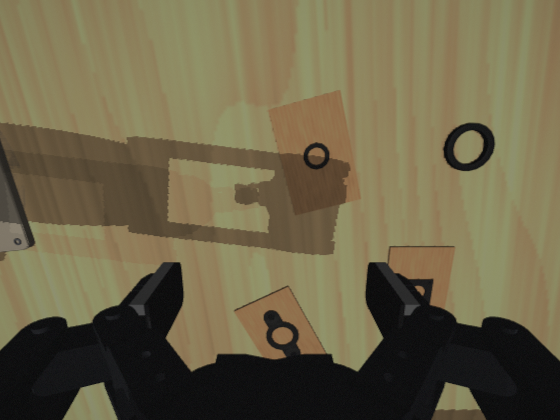

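w2 shows the stack at (245–299, 124–228), with the plug centred near (276,185) and the flange's bolt holes near (272,147) and (277,214). w1 shows the plug gasket at (317,155), the flange gasket at (282,335), and the seal at (469,147). I'll enlarge the stack.

```bash
python3 - <<'E'
from h import *
im=cv2.imread('pics/w2.png'); c=im[120:235,235:310]
c=cv2.convertScaleAbs(c,alpha=1.4)
cv2.imwrite('pics/w2c.png',cv2.resize(c,None,fx=5,fy=5,interpolation=cv2.INTER_CUBIC))
cal=np.load('w2.npz')
for n,p,z in [('plug',(277,184),64),('b1',(272,147),32),('b2',(277,214),32)]: print(n,ray(cal,p,z).round(1))
hsv=cv2.cvtColor(im,cv2.COLOR_BGR2HSV)
dark=(hsv[:,:,2]<60).astype(np.uint8); dark[:,:340]=0; dark[:,470:]=0; dark[255:]=0
print('gsp',hull_rect(cal,dark,6))
w=np.zeros(im.shape[:2],bool); w[120:235,235:310]=1
print('spacer',hull_rect(cal,(hsv[:,:,1]<50)&w,16))
cal=np.load('w1.npz'); im=cv2.imread('pics/w1.png');v=im.max(2)
w=np.zeros(im.shape[:2],np.uint8); cv2.circle(w,(317,155),18,1,-1); print('plugcard',hull_rect(cal,(v<55)&(w>0),6))
w[:]=0; cv2.circle(w,(282,333),32,1,-1); w[357:]=0; print('fl',hull_rect(cal,(v<55)&(w>0),6))
E
```

```text
plug [[451.9 269.9  64. ]]
b1 [[450.6 303.6  32. ]]
b2 [[447.9 229.8  32. ]]
gsp [607.5 237.7 119.7  59.9 -71.9]
spacer [446.8 267.7 120.6  60.7  84.9]
plugcard [506.5 -26.6  31.6  30.6  85.5]
fl [ 437.2 -289.6   93.7   47.4  -76.5]
```

View pics/w2c.png

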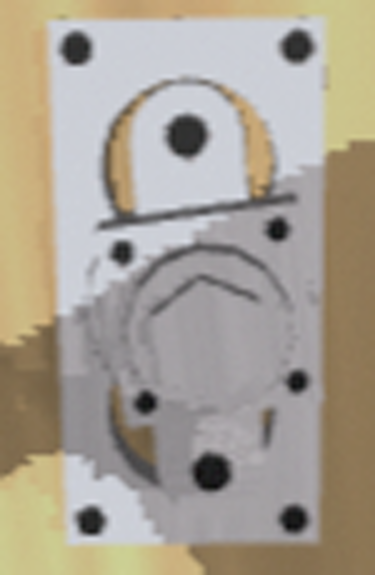

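The crop clearly shows three things:
- The spacer's corner screws.
- The flange's bolt holes, at crop (187,135) and (212,471).
- The square's four screws around (211,316), turned about 8° in the image. The plug's collar circle is centred near (214,326).

```bash
python3 - <<'E'
from h import *
cal=np.load('w2.npz')
f=lambda pts,z: ray(cal,np.array(pts)/5+[235,120]-0.4,z)[:,:2]
def ang(d): return np.degrees(np.arctan2(d[1],d[0])).round(1)
p=f([(76,47),(297,46),(90,520),(294,518)],16); print('spacer',p.mean(0),ang(p[0]-p[2]),ang(p[1]-p[3]))
p=f([(187,135),(212,471)],32); print('flange',p.mean(0),ang(p[0]-p[1]),np.linalg.norm(p[0]-p[1]))
p=f([(123,252),(277,229),(146,403),(297,381)],48); print('square',p.mean(0),ang(p[0]-p[2]),ang(p[1]-p[3]),ang(p[1]-p[0]))
p=f([(214,326)],60); print('plug',p)
for P in [p[0]]: print(rel(P[0],P[1],90,84))
print(-np.array(cal['R']).T@cal['t'])
E
```

```text
spacer [446.99057728 267.77477278] 84.2 84.3
flange [449.2713915 266.9925896] 87.9 73.98870918955666
square [451.58641929 267.7997152 ] 91.6 92.0 2.2
plug [[452.18422621 268.29048269]]
(array([0.0226, 0.0097, 0.3278]), np.float64(-0.0008))
[455.31243357 328.52398551 363.76885524]
```

```bash
cat >> h.py <<'E'
import json
def cmd(*a):
    "get / set the tracked commanded pose x y z yaw"
    if a: json.dump([float(v) for v in a],open('cmd.json','w'))
    return np.array(json.load(open('cmd.json')))
def rot(yaw): return Ro.from_euler('xyz',[180,0,yaw],degrees=True)
def did(sx,sy,sz,tz=0):
    c=cmd(); p=c[:3]+rot(c[3]).apply([400*sx,400*sy,400*sz]); cmd(*p,c[3]-360*tz)
    s=sense(); print('err',(s['tool_pos']-p).round(1),round(s['tcp_rot'][2]-cmd()[3],1),'gap',round(s['finger_gap'],1),'grip',round(s['grip_force'],1),'F',s['ft_force'].round(1))
def plan(*wps):
    "each (x,y,z,yaw), all from the commanded pose now"
    c=cmd()
    for x,y,z,w in wps:
        print((rot(c[3]).inv().apply(np.array([x,y,z])-c[:3])/400).round(3).tolist(), round(-((w-c[3]+180)%360-180)/360,3))
E
python3 - <<'E'
from h import *
cmd(447.0,260.3,220.9,83.77); did(0,0,0)
plan((452,268.3,90,84),(452,268.3,49,84))
E
```

```text
err [ 0.3 -0.6  0.2] -0.1 gap 85.1 grip 0.0 F [ 0.7  0.2 -0.3]
[0.021, 0.01, 0.327] -0.001
[0.021, 0.01, 0.43] -0.001
```

Request:
carry_out --increments '[0.021,0.01,0.2,0,0,0,1,0.021,0.01,0.327,0,0,0,1,0.021,0.01,0.37,0,0,0,0.4,0.021,0.01,0.4,0,0,0,0.4,0.021,0.01,0.42,0,0,0,0.4,0.021,0.01,0.43,0,0,0,0.1,0.021,0.01,0.43,0,0,0,-0.4,0.021,0.01,0.43,0,0,0,-0.4,0.021,0.01,0.43,0,0,0,-0.4,0.021,0.01,0.43,0,0,0,-0.4]' --force 40

```text
time: 3.95
tool_pos: [452.7, 268.6, 49.9]
tcp_rot: [179.9, -0.1, 83.8]
ft_force: [-0.1, -0.2, 5.9]
finger_gap: 31.7
grip_force: 40.2
```

```bash
python3 - <<'E'
from h import *
did(.021,.01,.43)
plan((452,268.3,120,84),(506,-26,120,84),(506,-26,56,84))
E
```

```text
err [0.8 0.4 1. ] 0.0 gap 31.7 grip 40.2 F [-0.1 -0.2  5.9]
[0.0, 0.0, -0.178] -0.001
[-0.717, 0.214, -0.178] -0.001
[-0.717, 0.214, -0.018] -0.001
```

Request:
carry_out --increments '[0,0,-0.01,0,0,0,-0.4,0,0,-0.02,0,0,0,-0.4,0,0,-0.04,0,0,0,-0.4,0,0,-0.06,0,0,0,-0.4,0,0,-0.08,0,0,0,-0.4,0,0,-0.1,0,0,0,-0.4,0,0,-0.12,0,0,0,-0.4,0,0,-0.14,0,0,0,-0.4,0,0,-0.16,0,0,0,-0.4,0,0,-0.178,0,0,0,-0.4]'

```text
time: 5.2
tool_pos: [452.0, 268.3, 120.7]
tcp_rot: [180.0, -0.0, 83.8]
ft_force: [-0.6, -0.2, -1.0]
finger_gap: 31.9
grip_force: 39.8
```

```bash
python3 - <<'E'
from h import *
did(0,0,-.178)
plan((506,-26,120,84),(506,-26,56,84))
a=viewer.snapshot('wrist')[:,:,::-1]; b=viewer.snapshot('scene')[130:190,290:360,::-1]
cv2.imwrite('pics/w3.png',np.vstack([a[120:],np.hstack([cv2.resize(b,(350,300),interpolation=cv2.INTER_CUBIC),np.zeros((300,210,3),np.uint8)])]))
E
```

```text
err [0.1 0.  0.6] 0.0 gap 31.9 grip 39.8 F [-0.6 -0.2 -1. ]
[-0.717, 0.214, 0.0] -0.001
[-0.717, 0.214, 0.16] -0.001
```

View pics/w3.png

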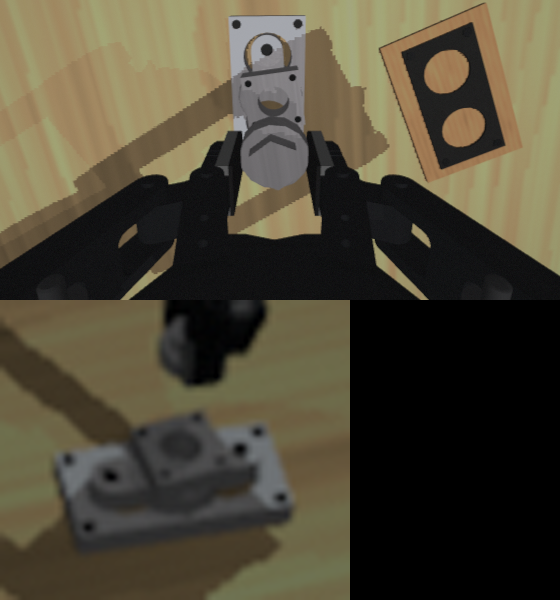

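The plug is held level and centred between the pads, its collar centred near (275,270) in the full image. The rest of the stack looks undisturbed. I'll check the offset and carry on.

```bash
python3 - <<'E'
from h import *
cal=viewer.get_calibration('wrist')
print(ray(cal,[(275,268),(275,272),(240,270),(310,270)],130).round(1), sense()['tool_pos'])
E
```

```text
[[453.6 271.2 130. ]
 [453.4 269.1 130. ]
 [436.9 271.9 130. ]
 [470.1 268.3 130. ]] [452.56798803 268.53363786 121.27267135]
```

Request:
carry_out --increments '[-0.717,0.214,0,0,0,0,-0.4,-0.717,0.214,0,0,0,0,-0.4,-0.717,0.214,0,0,0,0,-0.4,-0.717,0.214,0,0,0,0,-0.4,-0.717,0.214,0,0,0,0,-0.4,-0.717,0.214,0,0,0,0,-0.4,-0.717,0.214,0,0,0,0,-0.4,-0.717,0.214,0,0,0,0,-0.4,-0.717,0.214,0,0,0,0,-0.4,-0.717,0.214,0,0,0,0,-0.4]'

```text
time: 6.55
tool_pos: [505.9, -25.4, 120.1]
tcp_rot: [180.0, -0.0, 83.8]
ft_force: [1.1, -0.3, -0.9]
finger_gap: 31.7
grip_force: 39.9
```

```bash
python3 - <<'E'
from h import *
did(-.717,.214,0)
plan((506,-26,10,84),(506,-26,8,84),(506,-26,7,84),(506,-26,100,84))
E
```

```text
err [ 0.   0.8 -0. ] 0.1 gap 31.7 grip 39.9 F [ 1.1 -0.3 -0.9]
[0.0, 0.0, 0.275] -0.001
[0.0, 0.0, 0.28] -0.001
[0.0, 0.0, 0.283] -0.001
[0.0, 0.0, 0.05] -0.001
```

Request:
carry_out --increments '[0,0,0.08,0,0,0,-0.4,0,0,0.16,0,0,0,-0.4,0,0,0.22,0,0,0,-0.4,0,0,0.26,0,0,0,-0.4,0,0,0.275,0,0,0,-0.4,0,0,0.28,0,0,0,-0.4,0,0,0.282,0,0,0,-0.4,0,0,0.283,0,0,0,-0.4,0,0,0.283,0,0,0,-0.4,0,0,0.283,0,0,0,-0.4]'

```text
time: 7.8
tool_pos: [506.7, -26.3, 7.9]
tcp_rot: [179.9, 0.0, 83.8]
ft_force: [-2.2, 0.4, 6.6]
finger_gap: 31.8
grip_force: 40.4
```

Request:
carry_out --increments '[0,0,0,0,0,0,-0.1,0,0,0,0,0,0,0.1,0,0,0,0,0,0,0.3,0,0,0,0,0,0,0.5,0,0,-0.03,0,0,0,0.5,0,0,-0.08,0,0,0,0.7,0,0,-0.15,0,0,0,1,0,0,-0.22,0,0,0,1,0,0,-0.3,0,0,0,1,0,0,-0.3,0,0,0,1]'

```text
time: 9.05
tool_pos: [508.4, -26.5, 131.1]
tcp_rot: [179.6, 0.0, 83.8]
ft_force: [-0.3, -0.5, 0.5]
finger_gap: 85.4
grip_force: 0.0
```

```bash
python3 - <<'E'
from h import *
c=cmd(); did(0,0,.283);did(0,0,-.3)
plan((451.6,267.8,130,92),(451.6,267.8,50,92),(451.6,267.8,31.5,92))
cal=viewer.get_calibration('wrist');np.savez('w4.npz',**cal)
cv2.imwrite('pics/w4.png',viewer.snapshot('wrist')[:,:,::-1])
cv2.imwrite('pics/top1.png',viewer.snapshot('top')[:,:,::-1])
E
```

```text
err [  2.6  -0.3 124.2] 0.0 gap 85.4 grip 0.0 F [-0.3 -0.5  0.5]
err [ 2.6 -0.3  4.2] 0.0 gap 85.4 grip 0.0 F [-0.3 -0.5  0.5]
[0.716, -0.215, -0.008] -0.023
[0.716, -0.215, 0.192] -0.023
[0.716, -0.215, 0.239] -0.023
```

View pics/w4.png

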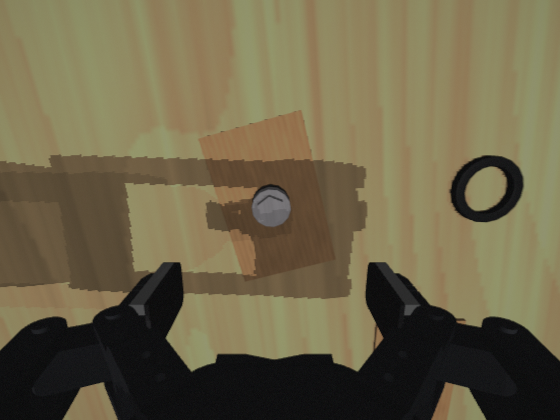

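The plug stands on its gasket. The collar is at (271,206), with a dark sliver of gasket at its far edge. I'll measure the offset.

```bash
python3 - <<'E'
from h import *
cal=np.load('w4.npz'); im=cv2.imread('pics/w4.png'); hsv=cv2.cvtColor(im,cv2.COLOR_BGR2HSV)
w=np.zeros(im.shape[:2],np.uint8); cv2.circle(w,(271,206),28,1,-1)
print('collar',hull_rect(cal,(hsv[:,:,1]<60)&(w>0)&(hsv[:,:,2]>75),18)); print('dark',hull_rect(cal,(hsv[:,:,2]<60)&(w>0),6))
print('cardcorners',ray(cal,[(200,138),(300,111),(335,258),(246,280)],4).mean(0))
did(0,0,0)
E
```

```text
collar [506.8 -27.7  32.9  32.7  83.6]
dark [506.8 -16.   32.1  13.6  -3.1]
cardcorners [507.07820928 -25.92467198   4.        ]
err [ 0.4 -0.1  0.7] 0.0 gap 85.5 grip 0.0 F [-0.8  0.3 -1. ]
```

Request:
carry_out --increments '[0.716,-0.215,-0.008,0,0,-0.023,1,0.716,-0.215,-0.008,0,0,-0.023,1,0.716,-0.215,-0.008,0,0,-0.023,1,0.716,-0.215,-0.008,0,0,-0.023,1,0.716,-0.215,-0.008,0,0,-0.023,1,0.716,-0.215,-0.008,0,0,-0.023,1,0.716,-0.215,-0.008,0,0,-0.023,1,0.716,-0.215,-0.008,0,0,-0.023,1,0.716,-0.215,-0.008,0,0,-0.023,1,0.716,-0.215,-0.008,0,0,-0.023,1]'

```text
time: 10.4
tool_pos: [451.8, 267.2, 130.1]
tcp_rot: [180.0, 0.0, 92.0]
ft_force: [0.4, -0.2, -0.8]
finger_gap: 85.2
grip_force: 0.0
```

```bash
python3 - <<'E'
from h import *
did(.716,-.215,-.008,-.023)
cal=viewer.get_calibration('wrist');np.savez('w5.npz',**cal)
im=viewer.snapshot('wrist')[:,:,::-1]; cv2.imwrite('pics/w5.png',im)
cv2.imwrite('pics/w5c.png',cv2.resize(cv2.convertScaleAbs(im[80:280,200:360],alpha=1.3),None,fx=3,fy=3,interpolation=cv2.INTER_CUBIC))
E
```

```text
err [ 0.3 -0.7  0. ] -0.1 gap 85.2 grip 0.0 F [ 0.4 -0.2 -0.8]
```

View pics/w5c.png

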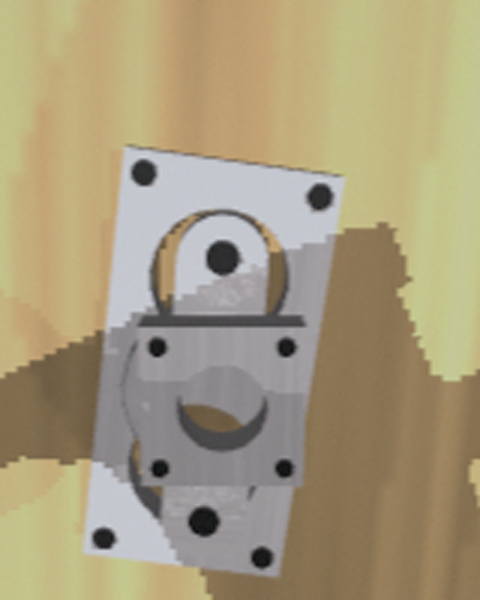

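The plug is within about 2 mm. The crop shows the square aligned with the tool, its screws at crop (158,347), (286,347), (160,468), (284,468). The flange's bolts are at (222,257) and (203,521).

```bash
python3 - <<'E'
from h import *
cal=np.load('w5.npz')
f=lambda pts,z: ray(cal,np.array(pts)/3+[200,80]-0.3,z)[:,:2]
def ang(d): return np.degrees(np.arctan2(d[1],d[0])).round(1)
p=f([(144,173),(319,197),(103,538),(262,557)],16); print('spacer',p.mean(0),ang(p[0]-p[2]),ang(p[1]-p[3]))
p=f([(222,257),(203,521)],32); print('flange',p.mean(0),ang(p[0]-p[1]),np.linalg.norm(p[0]-p[1]))
p=f([(158,347),(286,347),(160,468),(284,468)],48); print('square',p.mean(0),ang(p[0]-p[2]),ang(p[1]-p[3]),ang(p[1]-p[0]),p.round(1))
plan((*p.mean(0),60,92),(*p.mean(0),32.5,92),(*p.mean(0),110,92))
E
```

```text
spacer [447.02411326 267.75199153] 84.0 84.4
flange [449.00712308 267.08190971] 87.8 74.2347615346282
square [451.66548601 268.04691913] 91.8 92.1 2.0 [[435.2 283.5]
 [467.  284.6]
 [436.2 251.5]
 [468.2 252.6]]
[0.0, 0.001, 0.175] 0.0
[0.0, 0.001, 0.244] 0.0
[0.0, 0.001, 0.05] 0.0
```

Request:
carry_out --increments '[0,0.001,0.12,0,0,0,1,0,0.001,0.19,0,0,0,0.6,0,0.001,0.22,0,0,0,0.5,0,0.001,0.235,0,0,0,0.4,0,0.001,0.244,0,0,0,0.3,0,0.001,0.244,0,0,0,0.1,0,0.001,0.244,0,0,0,-0.3,0,0.001,0.244,0,0,0,-0.3,0,0.001,0.244,0,0,0,-0.3,0,0.001,0.244,0,0,0,-0.3]' --force 50

```text
time: 11.7
tool_pos: [452.7, 268.3, 33.6]
tcp_rot: [179.9, -0.0, 92.1]
ft_force: [0.0, 0.3, 6.2]
finger_gap: 41.0
grip_force: 51.4
```

```bash
python3 - <<'E'
from h import *
did(0,.001,.244)
plan((451.6,268,112,92),(451.6,268,162,92))
E
```

```text
err [0.9 0.4 1.1] 0.0 gap 41.0 grip 51.4 F [0.  0.3 6.2]
[0.0, -0.001, -0.199] 0.0
[0.0, -0.001, -0.324] 0.0
```

Request:
carry_out --increments '[0,0,-0.01,0,0,0,-0.3,0,0,-0.03,0,0,0,-0.3,0,0,-0.06,0,0,0,-0.3,0,0,-0.1,0,0,0,-0.3,0,0,-0.15,0,0,0,-0.3,-0.1,0,-0.2,0,0,0,-0.3,-0.25,0.1,-0.2,0,0,0,-0.3,-0.4,0.15,-0.2,0,0,0,-0.3,-0.5,0.2,-0.2,0,0,0,-0.3,-0.55,0.2,-0.2,0,0,0,-0.3]'

```text
time: 12.95
tool_pos: [541.4, 48.0, 114.0]
tcp_rot: [179.9, 0.0, 91.9]
ft_force: [0.2, 0.7, -1.5]
finger_gap: 40.7
grip_force: 51.0
```

```bash
python3 - <<'E'
from h import *
did(-.55,.2,-.2)
plan((637,-235,112,84))
E
```

```text
err [ 1.7 -2.8  1.5] -0.2 gap 40.7 grip 51.0 F [ 0.2  0.7 -1.5]
[-0.723, 0.218, 0.001] 0.022
```

Request:
carry_out --increments '[-0.723,0.218,-0.02,0,0,0.022,-0.3,-0.723,0.218,-0.02,0,0,0.022,-0.3,-0.723,0.218,-0.02,0,0,0.022,-0.3,-0.723,0.218,-0.02,0,0,0.022,-0.3,-0.723,0.218,-0.02,0,0,0.022,-0.3,-0.723,0.218,-0.02,0,0,0.022,-0.3,-0.723,0.218,-0.02,0,0,0.022,-0.3,-0.723,0.218,-0.02,0,0,0.022,-0.3,-0.723,0.218,-0.02,0,0,0.022,-0.3,-0.723,0.218,-0.02,0,0,0.022,-0.3]'

```text
time: 14.2
tool_pos: [637.3, -234.2, 120.8]
tcp_rot: [180.0, 0.0, 84.2]
ft_force: [0.4, -0.4, -1.8]
finger_gap: 40.4
grip_force: 51.2
```

```bash
python3 - <<'E'
from h import *
did(-.723,.218,-.02,.022)
cal=viewer.get_calibration('wrist');np.savez('w6.npz',**cal)
im=viewer.snapshot('wrist')[:,:,::-1]; cv2.imwrite('pics/w6.png',im)
E
```

```text
err [0.1 0.8 0.3] 0.1 gap 40.4 grip 51.2 F [ 0.4 -0.4 -1.8]
```

View pics/w6.png

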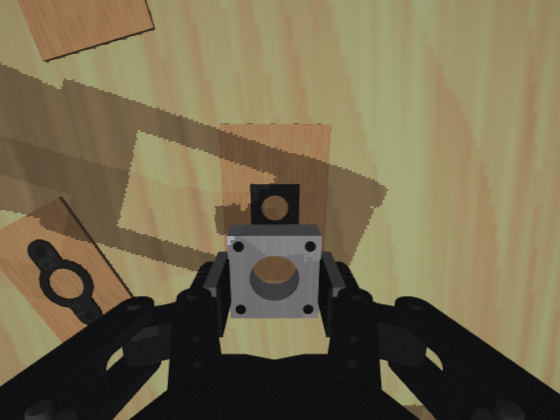

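The square is held flat and parallel to its gasket. The gasket's hole is at (274,208) and the square's screws surround (274,278). The flange gasket is at the left, its bore at (66,283).

```bash
python3 - <<'E'
from h import *
cal=np.load('w6.npz')
def ang(d): return np.degrees(np.arctan2(d[1],d[0])).round(1)
p=ray(cal,[(238,247),(310,246),(240,310),(309,309)],120.5+15.3)[:,:2]; print('held',p.mean(0),ang(p[1]-p[0]),ang(p[0]-p[2]))
print('gasket hole',ray(cal,(274.5,208),6), 'edge',[ang(q[1]-q[0]) for q in [ray(cal,[(251,185),(299,184.5)],6)]], 'card',[ang(q[1]-q[0]) for q in [ray(cal,[(220,124),(330,124)],4)]])
p=ray(cal,[(66,283),(39,248),(92,315)],6)[:,:2]; print('fl',p,ang(p[1]-p[2]),(p[1]+p[2])/2)
im=cv2.imread('pics/w6.png'); d=(im.max(2)<45).astype(np.uint8); d[:230]=0;d[330:]=0;d[:,115:]=0
d[300:,90:]=0
hole=cv2.moments(((im[262:306,44:88].max(2)>60)).astype(np.uint8)); 
cs,_=cv2.findContours((im[:,:115].max(2)<60).astype(np.uint8),cv2.RETR_CCOMP,cv2.CHAIN_APPROX_NONE)
for c in cs:
    if len(c)>=8 and cv2.contourArea(c)>100:
        q=ray(cal,c[:,0],6)[:,:2].astype(np.float32); print(cv2.minAreaRect(q))
did(0,0,0)
E
```

```text
held [ 637.72178878 -233.87376968] -5.0 84.0
gasket hole [[ 637.82400561 -236.17005597    6.        ]] edge [np.float64(-5.2)] card [np.float64(-5.8)]
fl [[ 438.02980032 -288.37922103]
 [ 424.03585189 -251.75235057]
 [ 452.96875183 -324.32661619]] 111.7 [ 438.50230186 -288.03948338]
((413.52325439453125, -356.3238220214844), (220.95089721679688, 118.54678344726562), 70.30945587158203)
((438.0574035644531, -288.8410339355469), (31.929927825927734, 33.71803665161133), 30.206989288330078)
err [0.1 0.6 0.2] 0.0 gap 40.7 grip 51.2 F [-0.9  0.7 -1.2]
```

Request:
carry_out --increments '[-0.003,0,0.08,0,0,0,-0.3,-0.003,0,0.16,0,0,0,-0.3,-0.003,0,0.22,0,0,0,-0.3,-0.003,0,0.26,0,0,0,-0.3,-0.003,0,0.275,0,0,0,-0.3,-0.003,0,0.281,0,0,0,-0.3,-0.003,0,0.284,0,0,0,-0.3,-0.003,0,0.285,0,0,0,-0.3,-0.003,0,0.285,0,0,0,-0.3,-0.003,0,0.285,0,0,0,-0.3]'

```text
time: 15.5
tool_pos: [637.9, -236.5, 7.8]
tcp_rot: [179.9, 0.0, 84.1]
ft_force: [-0.9, 0.3, 5.8]
finger_gap: 40.8
grip_force: 52.0
```

Request:
carry_out --increments '[0,0,0,0,0,0,0.1,0,0,0,0,0,0,0.3,0,0,0,0,0,0,0.6,0,0,0,0,0,0,0.8,0,0,-0.03,0,0,0,0.8,0,0,-0.08,0,0,0,0.9,0,0,-0.15,0,0,0,1,0,0,-0.22,0,0,0,1,0,0,-0.3,0,0,0,1,0,0,-0.3,0,0,0,1]'

```text
time: 16.75
tool_pos: [640.0, -237.5, 132.9]
tcp_rot: [179.5, 0.2, 84.1]
ft_force: [-0.3, 0.4, 0.3]
finger_gap: 85.6
grip_force: 0.0
```

```bash
python3 - <<'E'
from h import *
did(-.003,0,.285);did(0,0,-.3)
cal=viewer.get_calibration('wrist');np.savez('w7.npz',**cal)
im=viewer.snapshot('wrist')[:,:,::-1]; cv2.imwrite('pics/w7.png',im)
plan((540,20,130,88))
c=cmd(); print(c)
E
```

```text
err [  2.9  -1.3 126.4] 0.0 gap 85.6 grip 0.0 F [-0.3  0.4  0.3]
err [ 2.9 -1.3  6.4] 0.0 gap 85.6 grip 0.0 F [-0.3  0.4  0.3]
[0.612, -0.307, -0.009] -0.011
[ 637.0318139  -236.21040961  126.5          84.13      ]
```

View pics/w7.png

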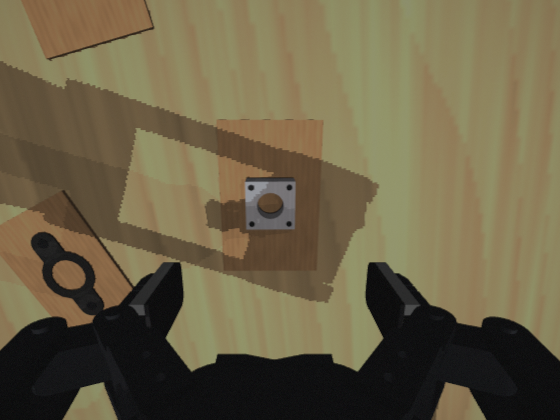

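The square sits squarely on its card, centred at (270,204), with no gasket showing around it. Next is the flange.

Request:
carry_out --increments '[0.612,-0.307,-0.01,0,0,-0.01,1,0.612,-0.307,-0.01,0,0,-0.01,1,0.612,-0.307,-0.01,0,0,-0.01,1,0.612,-0.307,-0.01,0,0,-0.01,1,0.612,-0.307,-0.01,0,0,-0.01,1,0.612,-0.307,-0.01,0,0,-0.01,1,0.612,-0.307,-0.01,0,0,-0.01,1,0.612,-0.307,-0.01,0,0,-0.01,1,0.612,-0.307,-0.01,0,0,-0.01,1,0.612,-0.307,-0.01,0,0,-0.01,1]'

```text
time: 18.05
tool_pos: [540.1, 19.3, 130.4]
tcp_rot: [-180.0, 0.0, 87.7]
ft_force: [-0.7, -0.3, 0.2]
finger_gap: 85.3
grip_force: 0.0
```

```bash
python3 - <<'E'
from h import *
did(.612,-.307,-.01,-.01)
plan((449.1,267,130,88))
E
```

```text
err [ 0.2 -0.5 -0.1] -0.0 gap 85.3 grip 0.0 F [-0.7 -0.3  0.2]
[0.608, -0.251, 0.001] -0.001
```

Request:
carry_out --increments '[0.608,-0.251,0.001,0,0,0,1,0.608,-0.251,0.001,0,0,0,1,0.608,-0.251,0.001,0,0,0,1,0.608,-0.251,0.001,0,0,0,1,0.608,-0.251,0.001,0,0,0,1,0.608,-0.251,0.001,0,0,0,1,0.608,-0.251,0.001,0,0,0,1,0.608,-0.251,0.001,0,0,0,1,0.608,-0.251,0.001,0,0,0,1,0.608,-0.251,0.001,0,0,0,1]'

```text
time: 19.3
tool_pos: [449.5, 266.4, 130.1]
tcp_rot: [180.0, 0.0, 87.7]
ft_force: [-0.3, -0.6, 0.1]
finger_gap: 85.3
grip_force: 0.0
```

```bash
python3 - <<'E'
from h import *
did(.608,-.251,.001)
cal=viewer.get_calibration('wrist');np.savez('w8.npz',**cal)
im=viewer.snapshot('wrist')[:,:,::-1]; cv2.imwrite('pics/w8.png',im)
cv2.imwrite('pics/w8c.png',cv2.resize(cv2.convertScaleAbs(im[80:280,200:360],alpha=1.3),None,fx=3,fy=3,interpolation=cv2.INTER_CUBIC))
E
```

```text
err [ 0.3 -0.5 -0. ] -0.0 gap 85.3 grip 0.0 F [-0.3 -0.6  0.1]
```

View pics/w8c.png

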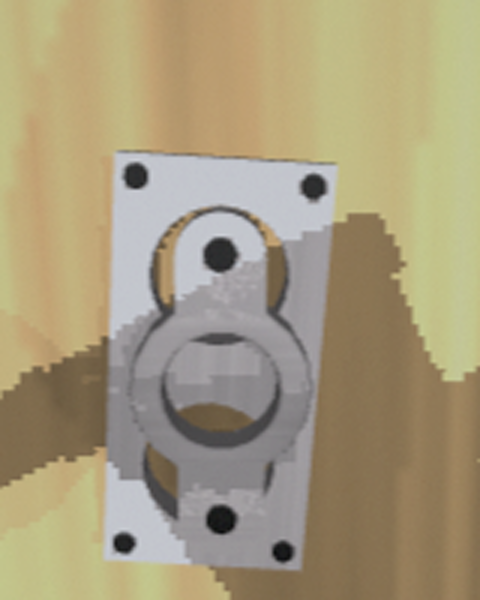

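The flange is aligned with the tool, its bolts at crop (219,255) and (220,519) and its bore near (220,388).

```bash
python3 - <<'E'
from h import *
cal=np.load('w8.npz')
f=lambda pts,z: ray(cal,np.array(pts)/3+[200,80]-0.3,z)[:,:2].round(1)
p=f([(219,255),(220,519)],32); print(p,p.mean(0)); print(f([(220,388)],32))
q=f([(135,176),(313,187),(123,543),(282,552)],16); print('spacer',q.mean(0),q[0]-q[2],q[1]-q[3])
plan((*p.mean(0),60,87.7),(*p.mean(0),16,87.7))
E
```

```text
[[450.3 303.9]
 [447.5 230. ]] [448.9  266.95]
[[449.  268.2]]
spacer [446.9   267.675] [ 10.9 107.6] [ 10.9 107.7]
[0.0, -0.001, 0.175] 0.0
[0.0, -0.001, 0.285] 0.0
```

Request:
carry_out --increments '[0.001,-0.001,0.12,0,0,0,1,0.001,-0.001,0.2,0,0,0,0.8,0.001,-0.001,0.25,0,0,0,0.7,0.001,-0.001,0.275,0,0,0,0.6,0.001,-0.001,0.286,0,0,0,0.5,0.001,-0.001,0.286,0,0,0,0.2,0.001,-0.001,0.286,0,0,0,-0.1,0.001,-0.001,0.286,0,0,0,-0.1,0.001,-0.001,0.286,0,0,0,-0.1,0.001,-0.001,0.286,0,0,0,-0.1]' --force 60

```text
time: 20.6
tool_pos: [449.8, 267.7, 16.8]
tcp_rot: [179.9, -0.1, 87.7]
ft_force: [-0.8, -0.3, 5.8]
finger_gap: 47.2
grip_force: 62.6
```

```bash
python3 - <<'E'
from h import *
did(.001,-.001,.286)
plan((449,267,90,87.7),(500,10,110,100))
E
```

```text
err [0.9 0.4 1.1] 0.0 gap 47.2 grip 62.6 F [-0.8 -0.3  5.8]
[-0.001, 0.0, -0.186] 0.0
[-0.638, 0.153, -0.236] -0.034
```

Request:
carry_out --increments '[0,0,-0.01,0,0,0,-0.1,0,0,-0.03,0,0,0,-0.1,0,0,-0.06,0,0,0,-0.1,0,0,-0.1,0,0,0,-0.1,0,0,-0.15,0,0,0,-0.1,-0.05,0,-0.2,0,0,0,-0.1,-0.18,0.05,-0.24,0,0,-0.01,-0.1,-0.33,0.1,-0.24,0,0,-0.02,-0.1,-0.48,0.15,-0.24,0,0,-0.03,-0.1,-0.6,0.15,-0.24,0,0,-0.03,-0.1]'

```text
time: 21.85
tool_pos: [500.6, 22.7, 113.4]
tcp_rot: [179.9, 0.0, 98.5]
ft_force: [0.9, 0.2, -2.2]
finger_gap: 47.4
grip_force: 62.1
```

```bash
python3 - <<'E'
from h import *
did(-.6,.15,-.24,-.03)
plan((438,-288.5,111,111.7))
E
```

```text
err [ 1.4 -2.4  1.7] 0.0 gap 47.4 grip 62.1 F [ 0.9  0.2 -2.2]
[-0.753, -0.268, 0.002] -0.037
```

Request:
carry_out --increments '[-0.753,-0.268,-0.02,0,0,-0.037,-0.1,-0.753,-0.268,-0.02,0,0,-0.037,-0.1,-0.753,-0.268,-0.02,0,0,-0.037,-0.1,-0.753,-0.268,-0.02,0,0,-0.037,-0.1,-0.753,-0.268,-0.02,0,0,-0.037,-0.1,-0.753,-0.268,-0.02,0,0,-0.037,-0.1,-0.753,-0.268,-0.02,0,0,-0.037,-0.1,-0.753,-0.268,-0.02,0,0,-0.037,-0.1,-0.753,-0.268,-0.02,0,0,-0.037,-0.1,-0.753,-0.268,-0.02,0,0,-0.037,-0.1]'

```text
time: 23.1
tool_pos: [438.4, -287.6, 119.7]
tcp_rot: [180.0, -0.0, 112.0]
ft_force: [-1.1, 0.1, -2.2]
finger_gap: 47.3
grip_force: 62.2
```

```bash
python3 - <<'E'
from h import *
did(-.753,-.268,-.02,-.037)
cal=viewer.get_calibration('wrist');np.savez('w9.npz',**cal)
im=viewer.snapshot('wrist')[:,:,::-1]; cv2.imwrite('pics/w9.png',im)
E
```

```text
err [0.5 1.1 0. ] 0.1 gap 47.3 grip 62.2 F [-1.1  0.1 -2.2]
```

View pics/w9.png

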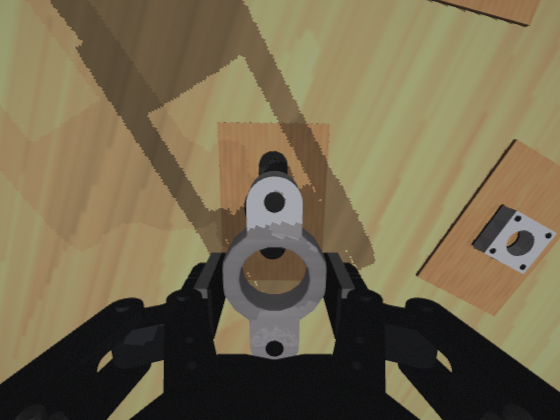

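The flange is held level and in line with the card, its bolts at (274,202) and (274,348). The gasket's far ear shows at (272,152), and the card's far edge is at row 123.

```bash
python3 - <<'E'
from h import *
cal=np.load('w9.npz')
def ang(d): return np.degrees(np.arctan2(d[1],d[0])).round(1)
p=ray(cal,[(274,202),(274,348)],135.5)[:,:2]; print('held',p.mean(0),ang(p[0]-p[1]),np.linalg.norm(p[0]-p[1]))
e=ray(cal,[(218,122.5),(330,123.5)],4)[:,:2]; a=ang(e[1]-e[0])+90; u=np.array([np.cos(np.radians(a)),np.sin(np.radians(a))])
print('card ang',a,'centre',e.mean(0)-70*u,np.linalg.norm(e[1]-e[0]))
print('ear tip->centre',ray(cal,(272.5,151.5),6)[0,:2]-48*u)
did(0,0,0); c=cmd(); print(c)
E
```

```text
held [ 438.19988252 -287.61025267] 111.9 73.66425198496879
card ang 111.4 centre [ 438.00100044 -289.25558161] 89.88109508594131
ear tip->centre [ 437.182086   -289.97586613]
err [ 0.4  0.9 -0. ] 0.1 gap 47.3 grip 62.2 F [ 0.3  0.4 -1.6]
[ 437.94840953 -288.69075344  119.7         111.85      ]
```

Request:
carry_out --increments '[-0.003,0,0.08,0,0,0,-0.1,-0.003,0,0.16,0,0,0,-0.1,-0.003,0,0.22,0,0,0,-0.1,-0.003,0,0.26,0,0,0,-0.1,-0.003,0,0.275,0,0,0,-0.1,-0.003,0,0.281,0,0,0,-0.1,-0.003,0,0.284,0,0,0,-0.1,-0.003,0,0.285,0,0,0,-0.1,-0.003,0,0.285,0,0,0,-0.1,-0.003,0,0.285,0,0,0,-0.1]'

```text
time: 24.4
tool_pos: [439.1, -290.3, 6.9]
tcp_rot: [180.0, 0.1, 111.9]
ft_force: [-3.0, 1.5, 6.0]
finger_gap: 46.9
grip_force: 63.0
```

Request:
carry_out --increments '[0,0,0,0,0,0,0.2,0,0,0,0,0,0,0.4,0,0,0,0,0,0,0.7,0,0,0,0,0,0,1,0,0,-0.03,0,0,0,1,0,0,-0.08,0,0,0,1,0,0,-0.15,0,0,0,1,0,0,-0.22,0,0,0,1,0,0,-0.3,0,0,0,1,0,0,-0.3,0,0,0,1]'

```text
time: 25.65
tool_pos: [440.5, -291.4, 130.0]
tcp_rot: [179.8, 0.3, 111.9]
ft_force: [0.2, -0.2, -0.6]
finger_gap: 85.7
grip_force: 0.0
```

```bash
python3 - <<'E'
from h import *
did(-.003,0,.285);did(0,0,-.3)
cal=viewer.get_calibration('wrist');np.savez('w10.npz',**cal)
im=viewer.snapshot('wrist')[:,:,::-1]; cv2.imwrite('pics/w10.png',im)
hsv=cv2.cvtColor(im,cv2.COLOR_BGR2HSV)
w=np.zeros(im.shape[:2],bool); w[140:262,215:335]=1
print(hull_rect(cal,(hsv[:,:,1]<60)&(hsv[:,:,2]>75)&w,22))
plan((500,10,130,95))
E
```

```text
err [  2.1  -1.6 124.3] 0.0 gap 85.7 grip 0.0 F [ 0.2 -0.2 -0.6]
err [ 2.1 -1.6  4.3] 0.0 gap 85.7 grip 0.0 F [ 0.2 -0.2 -0.6]
[ 438.7 -290.5   91.7   49.3  -47.7]
[0.638, 0.422, -0.011] 0.047
```

Request:
carry_out --increments '[0.638,0.422,-0.01,0,0,0.047,1,0.638,0.422,-0.01,0,0,0.047,1,0.638,0.422,-0.01,0,0,0.047,1,0.638,0.422,-0.01,0,0,0.047,1,0.638,0.422,-0.01,0,0,0.047,1,0.638,0.422,-0.01,0,0,0.047,1,0.638,0.422,-0.01,0,0,0.047,1,0.638,0.422,-0.01,0,0,0.047,1,0.638,0.422,-0.01,0,0,0.047,1,0.638,0.422,-0.01,0,0,0.047,1]'

```text
time: 26.95
tool_pos: [500.1, 9.0, 129.7]
tcp_rot: [-180.0, -0.0, 94.8]
ft_force: [0.5, -0.2, -0.5]
finger_gap: 85.6
grip_force: 0.0
```

```bash
python3 - <<'E'
from h import *
did(.638,.422,-.01,.047)
plan((447,267.7,130,84.2))
E
```

```text
err [-0.  -0.9 -0. ] -0.1 gap 85.6 grip 0.0 F [ 0.5 -0.2 -0.5]
[0.654, -0.077, -0.001] 0.03
```

Request:
carry_out --increments '[0.654,-0.077,0,0,0,0.03,1,0.654,-0.077,0,0,0,0.03,1,0.654,-0.077,0,0,0,0.03,1,0.654,-0.077,0,0,0,0.03,1,0.654,-0.077,0,0,0,0.03,1,0.654,-0.077,0,0,0,0.03,1,0.654,-0.077,0,0,0,0.03,1,0.654,-0.077,0,0,0,0.03,1,0.654,-0.077,0,0,0,0.03,1,0.654,-0.077,0,0,0,0.03,1]'

```text
time: 28.2
tool_pos: [447.2, 267.4, 129.7]
tcp_rot: [180.0, -0.0, 84.1]
ft_force: [0.0, 0.3, 0.2]
finger_gap: 85.8
grip_force: 0.0
```

```bash
python3 - <<'E'
from h import *
did(.654,-.077,0,.03)
cal=viewer.get_calibration('wrist');np.savez('w11.npz',**cal)
im=viewer.snapshot('wrist')[:,:,::-1]; cv2.imwrite('pics/w11.png',im)
v=im.max(2); s=im.max(2).astype(int)-im.min(2)
w=np.zeros(im.shape[:2],np.uint8); w[110:280,225:325]=1
cs,_=cv2.findContours(((v<50)&(w>0)).astype(np.uint8),cv2.RETR_EXTERNAL,cv2.CHAIN_APPROX_NONE)
for c in cs:
    if 8<cv2.contourArea(c)<200: print((cv2.minEnclosingCircle(c)),ray(cal,c[:,0].mean(0),16)[0].round(1))
hsv=cv2.cvtColor(im,cv2.COLOR_BGR2HSV)
print(hull_rect(cal,(hsv[:,:,1]<50)&(w>0),16))
plan((447,267.7,0,84.2))
E
```

```text
err [ 0.3 -0.5  0. ] -0.1 gap 85.8 grip 0.0 F [0.  0.3 0.2]
((300.0, 263.375), 3.300194501876831) [465.4 211.3  16. ]
((247.0, 263.5), 3.0414812564849854) [417.6 216.3  16. ]
((302.70001220703125, 141.0), 3.4482760429382324) [476.2 319.3  16. ]
((243.26922607421875, 141.42308044433594), 3.650914192199707) [428.4 324.   16. ]
[447.  268.1 120.4  60.6  84.3]
[-0.0, 0.0, 0.324] -0.0
```

Request:
carry_out --increments '[0,0,0.12,0,0,0,1,0,0,0.22,0,0,0,1,0,0,0.28,0,0,0,0.9,0,0,0.31,0,0,0,0.8,0,0,0.325,0,0,0,0.7,0,0,0.325,0,0,0,0.4,0,0,0.325,0,0,0,0.1,0,0,0.325,0,0,0,0.1,0,0,0.325,0,0,0,0.1,0,0,0.325,0,0,0,0.1]' --force 70

```text
time: 29.5
tool_pos: [447.8, 268.3, 0.9]
tcp_rot: [179.9, -0.1, 84.1]
ft_force: [-0.7, -1.4, 5.9]
finger_gap: 58.0
grip_force: 76.2
```

```bash
python3 - <<'E'
from h import *
did(0,0,.325)
# spacer card long axis -72 => 108
plan((447,267.7,80,84.2),(607.3,238,100,108))
E
```

```text
err [0.9 0.4 1.2] 0.0 gap 58.0 grip 76.2 F [-0.7 -1.4  5.9]
[-0.0, 0.0, -0.201] -0.0
[-0.033, 0.406, -0.251] -0.066
```

Request:
carry_out --increments '[0,0,-0.01,0,0,0,0.1,0,0,-0.03,0,0,0,0.1,0,0,-0.06,0,0,0,0.1,0,0,-0.1,0,0,0,0.1,0,0,-0.15,0,0,0,0.1,0,0.05,-0.2,0,0,-0.02,0.1,-0.01,0.15,-0.25,0,0,-0.04,0.1,-0.02,0.28,-0.29,0,0,-0.066,0.1,-0.033,0.36,-0.3,0,0,-0.066,0.1,-0.033,0.406,-0.3,0,0,-0.066,0.1]'

```text
time: 30.75
tool_pos: [609.5, 237.4, 121.8]
tcp_rot: [179.9, 0.0, 107.8]
ft_force: [-0.7, -0.2, -2.8]
finger_gap: 58.2
grip_force: 75.6
```

Request:
carry_out --increments '[0,0,0,0,0,0,0.1,0,0,0,0,0,0,0.1,0,0,0,0,0,0,0.1,0,0,0,0,0,0,0.1,0,0,0,0,0,0,0.1,0,0,0,0,0,0,0.1,0,0,0,0,0,0,0.1,0,0,0,0,0,0,0.1,0,0,0,0,0,0,0.1,0,0,0,0,0,0,0.1]'

```text
time: 32.0
tool_pos: [607.2, 238.1, 119.7]
tcp_rot: [180.0, -0.0, 107.9]
ft_force: [-0.8, -0.3, -2.2]
finger_gap: 58.2
grip_force: 75.8
```

```bash
python3 - <<'E'
from h import *
did(-.033,.406,-.3,-.066)
cal=viewer.get_calibration('wrist');np.savez('w12.npz',**cal)
im=viewer.snapshot('wrist')[:,:,::-1]; cv2.imwrite('pics/w12.png',im)
print(cmd())
E
```

```text
err [ 0.1  0.  -0. ] 0.0 gap 58.2 grip 75.8 F [-0.8 -0.3 -2.2]
[607.11973268 238.13145429 119.7        107.89      ]
```

View pics/w12.png

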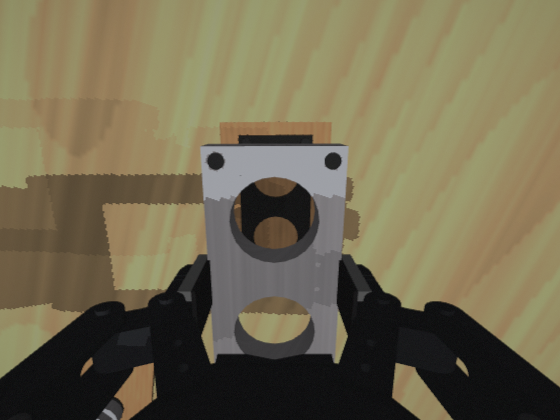

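The spacer is held level and parallel. The gasket's far edge runs from (238,135) to (312,135), with the spacer's far screws at (215,161) and (333,161).

```bash
python3 - <<'E'
from h import *
cal=np.load('w12.npz')
def ang(d): return np.degrees(np.arctan2(d[1],d[0])).round(1)
def far(e,L):
    a=ang(e[1]-e[0])+90; u=np.array([np.cos(np.radians(a)),np.sin(np.radians(a))]); return a,e.mean(0)-L*u,np.linalg.norm(e[1]-e[0])
print('gasket',far(ray(cal,[(238,134.5),(312.5,135)],6)[:,:2],60))
print('card',far(ray(cal,[(220,122),(331,122)],4)[:,:2],70))
print('held',far(ray(cal,[(215,161),(333,161)],136)[:,:2],54))
E
```

```text
gasket (np.float64(107.5), array([607.66954614, 237.76248926]), np.float64(59.92757095713327))
card (np.float64(107.9), array([608.2945174 , 237.80535631]), np.float64(88.99031638264356))
held (np.float64(107.9), array([607.02665367, 238.27718081]), np.float64(47.85758058536423))
```

Request:
carry_out --increments '[-0.001,0.001,0.08,0,0,0,0.1,-0.001,0.001,0.16,0,0,0,0.1,-0.001,0.001,0.22,0,0,0,0.1,-0.001,0.001,0.26,0,0,0,0.1,-0.001,0.001,0.275,0,0,0,0.1,-0.001,0.001,0.281,0,0,0,0.1,-0.001,0.001,0.284,0,0,0,0.1,-0.001,0.001,0.285,0,0,0,0.1,-0.001,0.001,0.285,0,0,0,0.1,-0.001,0.001,0.285,0,0,0,0.1]'

```text
time: 33.3
tool_pos: [608.4, 238.1, 6.9]
tcp_rot: [179.9, 0.0, 107.9]
ft_force: [-1.4, -0.6, 5.4]
finger_gap: 58.1
grip_force: 76.7
```

Request:
carry_out --increments '[0,0,0,0,0,0,0.5,0,0,0,0,0,0,0.7,0,0,0,0,0,0,1,0,0,0,0,0,0,1,0,0,-0.03,0,0,0,1,0,0,-0.08,0,0,0,1,0,0,-0.15,0,0,0,1,0,0,-0.25,0,0,0,1,0,0,-0.4,0,0,0,1,0,0,-0.5,0,0,0,1]'

```text
time: 34.55
tool_pos: [608.9, 238.3, 211.6]
tcp_rot: [179.7, 0.0, 107.9]
ft_force: [0.7, -0.1, 0.2]
finger_gap: 85.3
grip_force: 0.0
```

Request:
carry_out --increments '[-0.3,-0.5,0,0,0,0,1,-0.3,-0.5,0,0,0,0,1,-0.3,-0.5,0,0,0,0,1,-0.3,-0.5,0,0,0,0,1,-0.3,-0.5,0,0,0,0,1,-0.3,-0.5,0,0,0,0,1,-0.3,-0.5,0,0,0,0,1,-0.3,-0.5,0,0,0,0,1,-0.3,-0.5,0,0,0,0,1,-0.3,-0.5,0,0,0,0,1]'

```text
time: 35.8
tool_pos: [454.2, 62.5, 205.5]
tcp_rot: [-180.0, -0.0, 107.9]
ft_force: [-0.2, 0.2, -0.1]
finger_gap: 85.1
grip_force: 0.0
```

```bash
python3 - <<'E'
from h import *
cal=viewer.get_calibration('top')
im=viewer.snapshot('top')[:,:,::-1]; cv2.imwrite('pics/top2.png',im)
cv2.imwrite('pics/top2c.png',cv2.resize(im[120:300,90:480],None,fx=2,fy=2,interpolation=cv2.INTER_CUBIC))
hsv=cv2.cvtColor(im,cv2.COLOR_BGR2HSV)
for n,(x,y,z,s) in dict(spacer=(607.5,238,22,70),flange=(438,-289,22,60),square=(637.5,-236,22,35),plug=(506.5,-26,18,25)).items():
    w=np.zeros(im.shape[:2],np.uint8)
    pt=cal['R']@[x,y,z]+cal['t']; u=(int(cal['fx']*pt[0]/pt[2]+cal['cx']),int(cal['fy']*pt[1]/pt[2]+cal['cy']))
    cv2.circle(w,u,int(s*.46),1,-1)
    try: print(n,u,hull_rect(cal,(hsv[:,:,1]<80)&(w>0)&(hsv[:,:,2]>60),z))
    except Exception as e: print(n,u,e)
E
```

```text
spacer (202, 181) [607.1 238.6 122.   62.8 -71.9]
flange (430, 258) [ 438.7 -289.3   92.    47.7  -89. ]
square (407, 171) [ 637.1 -234.2   44.9   44.6   84.6]
plug (315, 226) [506.8 -15.8  49.7  33.   11.9]
```

View pics/top2c.png

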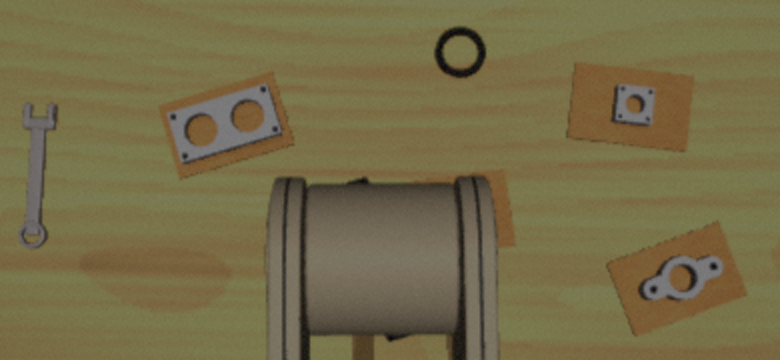

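The spacer (225,122), square (635,104) and flange (683,277) sit centred on their cards. The arm hides the plug, which the wrist view measured at about 1–2 mm off centre. The wrench and seal have not moved. I'm handing in.

```bash
python3 -c "
from bench import order; print(order.hand_in())"
```

```text
the job is handed in; nothing more can be done
None
```

I moved all four parts from the stack onto their own gaskets and handed the job in at about 36 s of the 102 s limit. All four measured within about 2 mm of centre. The arm hid the plug in the final picture, so its figure dates from just after it was set down. The wrench and the seal were left where they lay.

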